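# Dispense one guest soap into the dish

## Task

Slide the blue soap dish in under the lip of the guest-soap dispenser, centred, until its rim rests against the dispenser's foot. Then pull the sprung red-handled lever once, all the way down to its stop, pause there briefly so that the lowest bar drops flat into the dish, and ease the lever slowly back up until it is fully home (take two seconds or more, never let it spring back). Leave the dish with its bar under the lip, the other two bars in the magazine, and do not disturb the bathroom things standing about.

Things in the scene. Friction and masses are not known exactly. Their poses are not given: they have to be found in the camera images.
- dispenser: White guest-soap dispenser with a clear open-topped magazine, fixed. Origin on the counter under the magazine's centre; x to its rear (outlet faces -x), y to its left, z up. In mm: foot's flat front face at x +5, 100 wide; magazine front x -36, 88 wide, z 68 to 134; rear housing to x 115; lever column on the -y side: x 8 to 52, y -46 to -62, 176 tall.
- lip (a point): Middle of the front edge of the steel outlet lip: a plate 100 mm wide, top 34 mm and underside 28 mm above the counter, overhanging the foot by 35 mm. Dispenser frame (-30, 0, 34) mm.
- seat (a point): Point on the counter where the dish's centre lies when its rim touches the foot and it is centred: dispenser frame (-75, 0, 0) mm. Same axes as the dispenser.
- lever_grip (a point): On the axis of the red crossbar handle (22 mm diameter, 105 mm long along the dispenser's y), 58 mm out from the lever arm, 45 mm from the bar's end. It swings at radius 160 mm about an axis along the dispenser's y through dispenser-frame x 30, z 150 mm: home (-101, -132, 242), bottom of the stroke (-115, -132, 82) mm.
- lever (a joint): Sprung lever angle, rad: 0 = home (arm forward and 35 degrees up), grows as it is pulled down, 1.05 = bottom stop (25 degrees below level). The spring pulls it home: about 2 N at the handle near home, 7 N at the bottom. It drives a pusher that shoves the lowest bar off the lip at the end of the stroke.
- dish: Round blue ceramic soap dish, loose, 350 g: outside diameter 160 mm, height 22 mm, wall 5 mm, inner floor 6 mm up. Origin under its centre, z up.
- soap1: Lowest soap bar in the magazine, yellow, 58 x 75 x 24 mm (x, y, z), 100 g. Origin at the centre of its underside. Starts on the lip plate behind the outlet.
- soap1_center (a point): Centre of the lowest (yellow) bar.
- soap2_center (a point): Centre of the second (green) bar, same size, stacked on the first.
- soap3_center (a point): Centre of the third (white) bar, on top of the stack.
- shampoo: Bystander: green bottle with black cap, diameter 68 mm, 200 mm tall. Origin under its centre.
- lotion: Bystander: white pump bottle with red head, diameter 65 mm, 187 mm tall. Origin under its centre.
- handwash: Bystander: green pump bottle, diameter 65 mm, 167 mm tall. Origin under its centre.
- jar: Bystander: amber glass jar with wooden cap, diameter 70 mm, 60 mm tall. Origin under its centre.
- tumbler: Bystander: green glass tumbler, diameter 72 mm, 100 mm tall. Origin under its centre.
- nailbrush: Bystander: wooden nail brush 95 x 45 x 33 mm. Origin under its centre.
Not all that is in view belongs to the job. Of the things shaped like the dish, the blue one is meant.

How it is judged:
By the outcome, as a careful person would: the job done as asked, in the order asked, and still so for the second after the job is handed in, with the robot touching nothing.
It also fails if it takes over 59 s, if anything falls off the work surface, if the arm or the gripper's body presses on something with over 40 N, if the wrist force passes 120 N, or if a joint passes its speed limit or range.

## Robot

A 7-joint arm with a two-finger parallel gripper is mounted at the origin on the work surface. World frame = base frame: x ahead of the robot, y to its left, z up, the work surface at z = 0. Lengths are in m, angles in rad, forces in N, time in s.
With the tool pointing down it reaches from about 0.425 to 0.925 m from the base axis. Payload 6.8 kg.
Tool frame: the origin (TCP) lies between the finger pads; the fingertips stand r.tips_ahead ahead of it and the grasp point (between the pads) lies 5 mm behind it (r.tips_ahead is the distance from the TCP to the fingertips, in m); z points along the fingers, y is the line along which they close (so a half turn about z gives the same grasp; the last joint's range is limited). The gripper opens to 85 mm and grips with 20 to 120 N. Pads are 22 mm wide; open, the fingers measure 114 mm over their backs; the gripper's body (76 mm by 85 mm) begins 54 mm behind the grasp point. The pads swing forward as they close: fully open they stand 13 mm farther back than shut.
Start: joints at [1.018, 0.477, 0.022, 1.555, -0.011, 1.109, -0.083], TCP at [0.29, -0.609, 0.245] pointing down, gripper open.
Joint ranges: [-2.96, 2.96], [-0.34, 2.1], [-1.41, 1.46], [0.24, 2.44], [-1.37, 4.51], [0.17, 1.92], [-2.96, 2.96]. Speed limits (rad/s): [2.39, 2.39, 3.14, 3.14, 3.14, 3.14, 3.14].

## Interface

Orientations are given as a rotation vector (axis times angle).
In Python, from bench import r gives the robot as it stands.
- The arm moves only by the tool move_arm, never from a script. Its argument "rows" is one flat list of numbers, 4 for each row, row after row: the shift along the tool's x, y, z in cm, then the turn about the tool's z in degrees. In form: [tx, ty, tz, twist, tx, ty, tz, twist, ...]. A call has 1 to 10 rows; each row is the pose to reach, as a shift and turn from the pose commanded when the call began, along the tool's axes at that moment; what a row does not reach only later rows make up. A row lasts 1/8 s, in which the tool goes at most 62.5 mm and 10.7 degrees, less where a joint would pass 70% of its speed; a pose out of reach is approached as far as the arm can. A call with a gripper value outside its range is refused whole. "fingers" is the opening, from 0 (shut) to 1 (fully open), set as the call begins (left out, the last holds). The fingers move at their own pace and stop on an object; "newtons" is the grip in N (left out, the last holds). Time passes only in rows, so rows that repeat a pose let the fingers close. It gives the time, the measured TCP pose, the force, the opening and the grip force at its end, in the units of the state.
- r.get_obs(): the state, without advancing time (a new reading comes with each control period).
- r.grab_frame(name): name is "scene" or "top" or "wrist"; returns the picture (480x640x3 uint8, blue, green, red); there is no depth.
- r.camera_params(name): a dict with "fx", "fy", "cx", "cy" (pixels), "world_from_camera" (4x4, takes a point from camera to world coordinates). Camera axes: x right, y down, z forward; pixel columns grow to the right and rows downward; lengths in m; the calibration is good to about 2 mm. A picture is of the moment at which its call begins: read the wrist's pose just before it. camera_params takes no time and is no camera call; for the wrist camera it gives the pose at the moment of the call.
- r.hand_in(): hands the job in; it is judged then, once.
The state is a dict: "clock": time; "joints": joint angles; "qvel": joint speeds; "tau": joint torques, N m; "tcp_pos": TCP position; "orientation": TCP orientation; "contact_force": force on the tool from outside, world axes, zero at the start; "moment": the same for the moment, N m; "grip_width": finger opening in m; "gripper_force": force on a finger pad.
Only numpy, scipy, OpenCV 4.12 (cv2) and the standard library are available. Lean on these libraries where they do the work, as an engineer would, in place of code of your own. Each camera call takes 0.05 s, during which the arm holds its last target. There are 200 camera calls.

## Working session

There is one attempt and no reset: what is moved stays moved. The work goes in short steps, Python scripts to look and compute and a tool call to move; the robot and the scene stay as the last step left them, time stands still between calls to the robot, and variables do not carry over. Pictures are saved under pics/ and viewed, at most 11 in all, crops included, and the job is handed in when it is done.

Besides the shell and the picture viewer there is one more tool, called after "Request:" as name(argument=value, ...) on one line, values as JSON. move_arm: Moves the arm, as the interface text tells. Its arguments: {"type":"object","properties":{"rows":{"type":"array"},"fingers":{"type":"number"},"newtons":{"type":"number"}},"required":["rows"]}

```bash
mkdir -p pics; python3 - <<'E'
from bench import r
import cv2,numpy as np
o=r.get_obs();print(o);print(r.tips_ahead)
for n in ("scene","top"):
    f=r.grab_frame(n);cv2.imwrite(f"pics/{n}0.png",f)
    p=r.camera_params(n);print(n,p)
E
```

```text
{'clock': 0.0, 'joints': array([ 1.01790737,  0.47780954,  0.02232942,  1.55645231, -0.01147653,
        1.10926765, -0.08307978]), 'qvel': array([ 0.00101338, -0.00081828, -0.00080663,  0.00094596, -0.00178923,
       -0.00124352, -0.00013951]), 'tau': array([ 2.22103654e-04, -5.96451008e+01,  1.60784416e+00, -2.81195498e+01,
        1.24150506e-02,  9.37651290e-03,  3.07658991e-05]), 'tcp_pos': array([ 0.2901791 , -0.6088253 ,  0.24431879]), 'orientation': array([-3.06251817e+00, -6.92641411e-01,  8.55137465e-04]), 'contact_force': array([-0.41327056, -0.13352096,  0.0210857 ]), 'moment': array([-0.02864336, -0.00879074, -0.04630095]), 'gripper_force': 0.0, 'grip_width': 0.08533075233929752}
0.014
scene {'fx': 500.6493546780696, 'fy': 500.6493546780696, 'cx': 322.99822291926654, 'cy': 239.29356036157628, 'world_from_camera': array([[ 0.46233622,  0.58512971, -0.66623452,  1.47120386],
       [ 0.88654691, -0.31921165,  0.33487085, -0.45402903],
       [-0.01672694, -0.74547109, -0.66632805,  1.08162012],
       [ 0.        ,  0.        ,  0.        ,  1.        ]])}
top {'fx': 465.46754845199354, 'fy': 465.46754845199354, 'cx': 327.58960682508024, 'cy': 234.3792780870619, 'world_from_camera': array([[-0.01769311, -0.99557241,  0.09231755,  0.42426839],
       [-0.99966219,  0.01937248,  0.01732693,  0.02096778],
       [-0.01903863, -0.0919798 , -0.99557885,  1.28511452],
       [ 0.        ,  0.        ,  0.        ,  1.        ]])}
```

View pics/scene0.png

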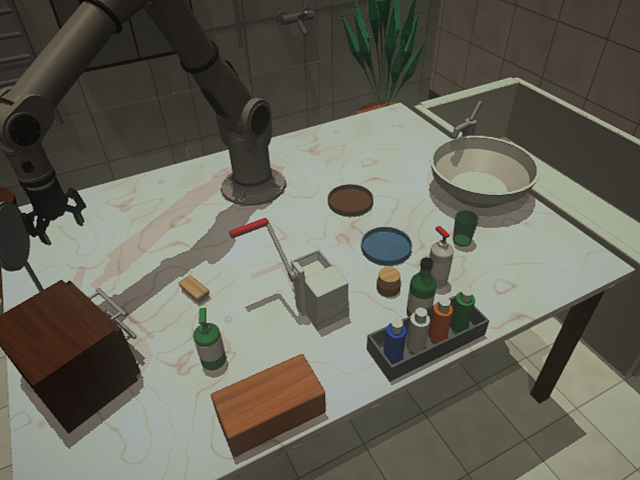

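View pics/top0.png

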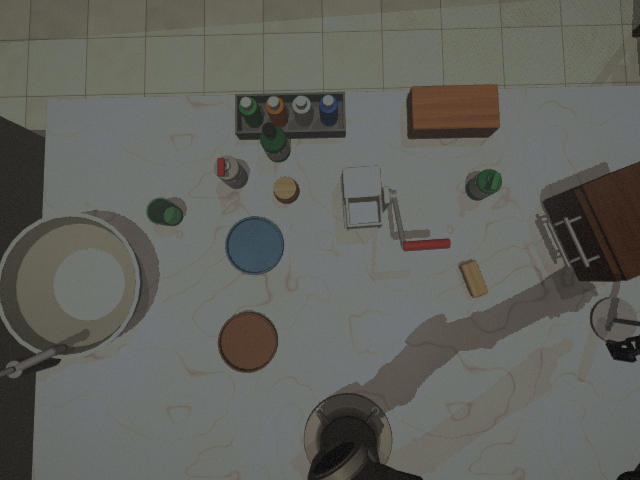

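The scene view shows the dispenser at about (320,285), its red handle at (250,228), the blue dish at (387,245) and a brown decoy dish at (350,200). In the top view the blue dish is at (255,245), the dispenser at (362,200) with its outlet facing the robot, and the red bar at (427,244).

```bash
cat > h.py <<'E'
import numpy as np,cv2
from bench import r
from scipy.spatial.transform import Rotation as R
def ray(p,uv):
    T=p["world_from_camera"];d=np.array([(uv[0]-p["cx"])/p["fx"],(uv[1]-p["cy"])/p["fy"],1.]);return T[:3,3],T[:3,:3]@d
def onz(p,uv,z):
    o,d=ray(p,uv);return (o+d*(z-o[2])/d[2])
def tri(p1,u1,p2,u2):
    A=np.zeros((3,3));b=np.zeros(3)
    L=[ray(p1,u1),ray(p2,u2)];
    for o,d in L:
        d=d/np.linalg.norm(d);M=np.eye(3)-np.outer(d,d);A+=M;b+=M@o
    x=np.linalg.solve(A,b);return x,[np.linalg.norm(np.cross(x-o,d/np.linalg.norm(d))) for o,d in L]
def proj(p,X):
    T=np.linalg.inv(p["world_from_camera"]);c=T[:3,:3]@X+T[:3,3];return np.array([p["fx"]*c[0]/c[2]+p["cx"],p["fy"]*c[1]/c[2]+p["cy"]])
def totool(o,d):  # world delta (m) -> tool cm
    return R.from_rotvec(o["orientation"]).inv().apply(d)*100
def big(m):
    c,_=cv2.findContours(m.astype(np.uint8),cv2.RETR_EXTERNAL,cv2.CHAIN_APPROX_NONE);return sorted(c,key=cv2.contourArea)[::-1]
E
python3 - <<'E'
from h import *
P={n:r.camera_params(n) for n in("scene","top")};I={n:cv2.imread(f"pics/{n}0.png") for n in P}
roi={"scene":(200,200,300,250),"top":(390,225,460,260)}
ends={}
for n in P:
    f=I[n];h=cv2.cvtColor(f,cv2.COLOR_BGR2HSV)
    m=((h[...,0]<10)|(h[...,0]>170))&(h[...,1]>150)&(h[...,2]>50)
    x0,y0,x1,y1=roi[n];k=np.zeros_like(m);k[y0:y1,x0:x1]=m[y0:y1,x0:x1]
    c=big(k)[0];rc=cv2.minAreaRect(c);b=cv2.boxPoints(rc)
    e=np.array(b);s=sorted([(np.linalg.norm(e[i]-e[(i+1)%4]),i) for i in range(4)])
    mids=[(e[s[j][1]]+e[(s[j][1]+1)%4])/2 for j in (0,1)];mids.sort(key=lambda v:v[0]);ends[n]=mids
    print(n,rc,mids)
    m=(h[...,0]>95)&(h[...,0]<115)&(h[...,1]>90)
    c=max(big(m)[:4],key=lambda c:cv2.contourArea(c))
    el=cv2.fitEllipse(cv2.convexHull(c));print("dish",el,onz(P[n],el[0],.022),onz(P[n],el[0],0.011))
# world: top left end = +y ; scene right end = +y
A=tri(P["top"],ends["top"][0],P["scene"],ends["scene"][1]);B=tri(P["top"],ends["top"][1],P["scene"],ends["scene"][0]);print(A,B)
v=A[0]-B[0];print(np.linalg.norm(v),np.degrees(np.arctan2(-v[0],v[1])))
cr=I["top"][150:260,330:460];cv2.imwrite("pics/ct.png",cv2.convertScaleAbs(cv2.resize(cr,None,fx=5,fy=5,interpolation=2),alpha=1.5))
cr=I["scene"][215:335,225:365];cv2.imwrite("pics/cs.png",cv2.convertScaleAbs(cv2.resize(cr,None,fx=5,fy=5,interpolation=2),alpha=1.5))
E
```

```text
scene ((248.35122680664062, 226.0685272216797), (5.704837799072266, 39.2166862487793), 70.97439575195312) [array([229.81403, 232.46066], dtype=float32), array([266.88843, 219.67639], dtype=float32)]
dish ((394.82305908203125, 340.8235778808594), (23.265335083007812, 43.71196746826172), 5.089812278747559) [0.84926038 0.05945765 0.022     ] [0.84280394 0.0647882  0.011     ]
top ((430.0958557128906, 244.10928344726562), (6.765741348266602, 38.142433166503906), 87.39744567871094) [array([411.0443 , 244.97527], dtype=float32), array([449.1474, 243.2433], dtype=float32)]
dish ((327.8491516113281, 104.45526885986328), (18.2717227935791, 20.16249656677246), 13.057589530944824) [0.90637431 0.03576465 0.022     ] [0.9105728  0.03589351 0.011     ]
(array([ 0.49663939, -0.137406  ,  0.25041615]), [np.float64(0.009196438168358665), np.float64(0.009196438168358639)]) (array([ 0.49588549, -0.23116757,  0.24419557]), [np.float64(0.0006385902901818181), np.float64(0.0006385902901819404)])
0.09397071883204812 -0.4606846954467106
```

View pics/ct.png

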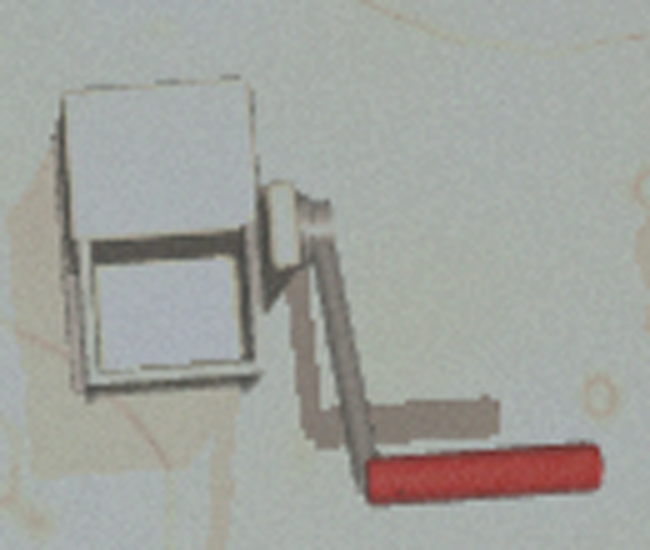

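View pics/cs.png

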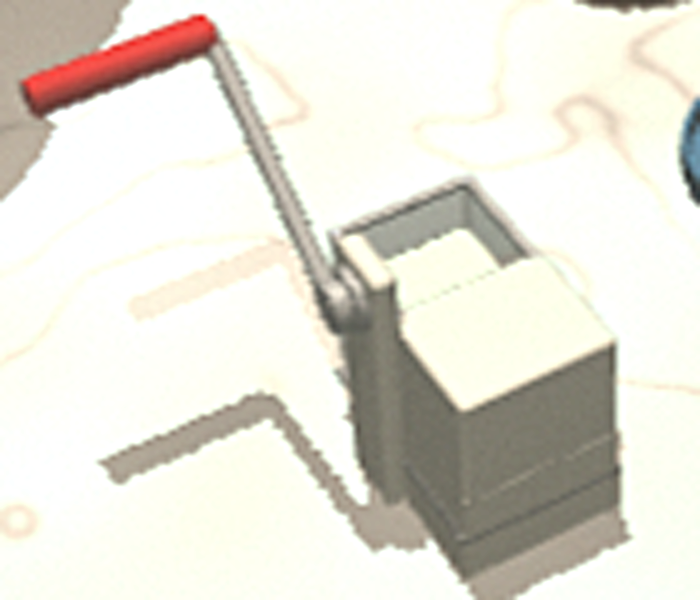

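The top crop shows the bar running from (403,246) to (451,243) and the magazine front's top corners at about (347.5,227) and (382,225). In the scene crop those corners are at (291.4,262) and (319.4,251). My red mask cut the bar short, so I'll fix the masks and combine the cues.

```bash
python3 - <<'E'
from h import *
P={n:r.camera_params(n) for n in("scene","top")};I={n:cv2.imread(f"pics/{n}0.png") for n in P}
roi={"scene":(200,200,300,250),"top":(390,225,470,260)};ends={}
droi={"scene":(355,220,418,268),"top":(220,210,290,280)}
for n in P:
    f=I[n].astype(int);x0,y0,x1,y1=roi[n]
    m=(f[...,2]-np.maximum(f[...,0],f[...,1]))>35;k=np.zeros_like(m);k[y0:y1,x0:x1]=m[y0:y1,x0:x1]
    ys,xs=np.nonzero(k);q=np.c_[xs,ys].astype(float);mu=q.mean(0);w,V=np.linalg.eigh(np.cov(q.T));d=V[:,1]*np.sign(V[0,1]);t=(q-mu)@d
    L=np.sqrt(12*t.var())/2;ends[n]=[mu-d*L,mu+d*L,mu];print(n,ends[n],len(t))
    x0,y0,x1,y1=droi[n];m=(f[...,0]-f[...,2])>15;k=np.zeros_like(m);k[y0:y1,x0:x1]=m[y0:y1,x0:x1]
    el=cv2.fitEllipse(cv2.convexHull(big(k)[0]));print("dish",el,onz(P[n],el[0],.016))
t,s=P["top"],P["scene"]
A=tri(t,ends["top"][0],s,ends["scene"][1]);B=tri(t,ends["top"][1],s,ends["scene"][0]);C=tri(t,ends["top"][2],s,ends["scene"][2]);print(A,B,C)
for e in (A[0],B[0]):0
v=A[0]-B[0];print("bar len,yaw",np.linalg.norm(v),np.degrees(np.arctan2(-v[0],v[1])))
a=onz(t,ends["top"][0],.245);b=onz(t,ends["top"][1],.245);print("top-only yaw",np.degrees(np.arctan2(-(a-b)[0],(a-b)[1])))
def pose(c,off,yaw):
    R2=np.array([[np.cos(yaw),-np.sin(yaw)],[np.sin(yaw),np.cos(yaw)]]);return c[:2]-R2@off
for p,L,Rr in((t,(347.6,227.2),(381.8,225)),(s,(319.4,251),(291.4,262))):
    l=onz(p,L,.134);q=onz(p,Rr,.134);v=l-q;yaw=np.arctan2(-v[0],v[1]);print("mag",l,q,np.linalg.norm(v),np.degrees(yaw),pose((l+q)/2,np.array([-.036,0]),yaw))
for yd in(1.5,2.5,3.5):print("bar->origin",yd,pose(C[0],np.array([-.101,-.1245]),np.radians(yd)))
E
```

```text
scene [array([229.91246396, 233.21767866]), array([266.78942283, 220.03515153]), array([248.3509434 , 226.62641509])] 265
dish ((386.2355651855469, 243.48104858398438), (33.812400817871094, 50.73499298095703), 94.93958282470703) [0.51888369 0.24753503 0.016     ]
top [array([403.66337941, 245.72142136]), array([449.35461545, 242.8184244 ]), array([426.50899743, 244.26992288])] 389
dish ((253.7246856689453, 244.99459838867188), (57.15846252441406, 57.91425704956055), 52.59947967529297) [0.5166722  0.24604875 0.016     ]
(array([ 0.49287   , -0.12891145,  0.24265773]), [np.float64(0.001877845390424468), np.float64(0.0018778453904244536)]) (array([ 0.49701491, -0.23177951,  0.24276838]), [np.float64(0.0008849336378132627), np.float64(0.0008849336378132959)]) (array([ 0.49483399, -0.18072506,  0.24246106]), [np.float64(0.0010619263014907375), np.float64(0.0010619263014906377)])
bar len,yaw 0.10295159013623217 2.3073984825419522
top-only yaw 2.5621360990738604
mag [ 0.54795793 -0.00905118  0.134     ] [ 0.5517743  -0.09402138  0.134     ] 0.08505586721177087 2.571663976664294 [ 0.58582986 -0.049921  ]
mag [ 0.56206751 -0.00902886  0.134     ] [ 0.56452822 -0.09557618  0.134     ] 0.08658228893120819 1.6285959279636615 [ 0.59928332 -0.05127938]
bar->origin 1.5 [ 0.59254035 -0.05362385]
bar->origin 2.5 [ 0.59030724 -0.051938  ]
bar->origin 3.5 [ 0.58804506 -0.05029138]
```

Dispenser: origin about (0.590, -0.0515), yaw about 2.4°. Dish centre is about (0.5175, 0.2465), and the seat is about (0.515, -0.055). The gripper's closing line already points at 115.5°, so I can grip the dish's rim on its left-rear side without turning. I'll travel there high up.

Request:
move_arm(rows=[5,-2.5,-6,0,10,-5,-12,0,15,-8,-17.6,0,20,-10,-17.6,0,25,-14,-17.6,0,29,-18,-17.6,0,33,-22,-17.6,0,37,-26.5,-17.6,0,41,-31,-17.6,0,45,-35.5,-17.6,0], fingers=1, newtons=25)

```text
clock: 1.35
tcp_pos: [0.5386, -0.1118, 0.4211]
orientation: [3.064, 0.693, -0.001]
contact_force: [1.2, 0.1, -0.2]
grip_width: 0.0852
gripper_force: 0.0
```

Request:
move_arm(rows=[1.5,-5,0,0,3,-10,0,0,4.5,-15,0,0,6.2,-20,2,0,7.7,-25,4,0,9.3,-30,7,0,10.8,-35,10,0,12.3,-39.7,12,0,12.3,-39.7,12,0,12.3,-39.7,12,0])

```text
clock: 2.6
tcp_pos: [0.4789, 0.2969, 0.301]
orientation: [3.063, 0.692, -0.001]
contact_force: [0.4, -0.1, 0.1]
grip_width: 0.0853
gripper_force: 0.0
```

```bash
python3 - <<'E'
from h import *
o=r.get_obs();p=r.camera_params("wrist");f=r.grab_frame("wrist");cv2.imwrite("pics/w1.png",f)
print(o["tcp_pos"],p["world_from_camera"],p["fx"])
f=f.astype(int);m=(f[...,0]-f[...,2])>15;c=big(m)[0];print(cv2.boundingRect(c))
el=cv2.fitEllipse(cv2.convexHull(c));print(el,onz(p,el[0],.016),onz(p,el[0],.022))
E
```

```text
[0.47892613 0.29689703 0.30100566] [[ 4.29628384e-01 -8.65709830e-01 -2.56838358e-01  5.43523849e-01]
 [-9.03005787e-01 -4.11896371e-01 -1.22155349e-01  3.28042378e-01]
 [-3.97011539e-05  2.84407929e-01 -9.58703358e-01  4.29210666e-01]
 [ 0.00000000e+00  0.00000000e+00  0.00000000e+00  1.00000000e+00]] 337.87199552589726
(309, 123, 131, 131)
((374.0837707519531, 187.97384643554688), (127.49940490722656, 133.8981475830078), 44.14762878417969) [0.52069904 0.24718793 0.016     ] [0.52103046 0.24836197 0.022     ]
```

View pics/w1.png

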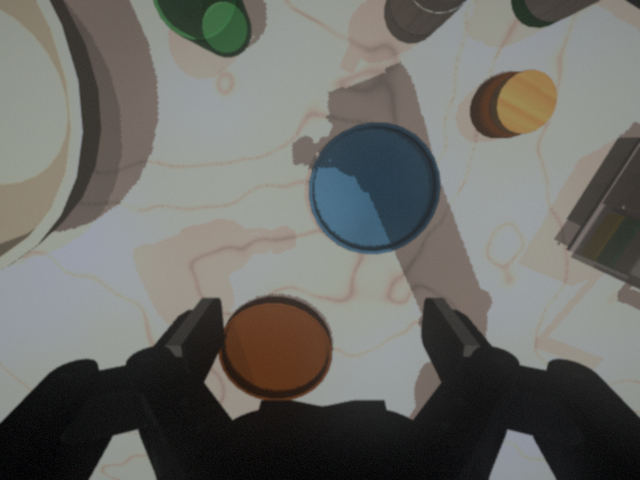

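The wrist view shows the blue dish centred at (374,188), which gives (0.520, 0.247), with the brown decoy at (277,347) and the dispenser at the far right. The arm has settled, so I'll go down to the rim.

Request:
move_arm(rows=[1.5,-1.5,2,0,1.5,-1.5,8,0,1.5,-1.5,14,0,1.5,-1.5,20,0,1.5,-1.5,24,0,1.5,-1.5,26,0,1.5,-1.5,27,0,1.5,-1.5,27,0,1.5,-1.5,27,0])

```text
clock: 3.78
tcp_pos: [0.4869, 0.3182, 0.0328]
orientation: [-3.063, -0.692, -0.004]
contact_force: [0.2, -0.6, -1.4]
grip_width: 0.0855
gripper_force: 0.0
```

Request:
move_arm(rows=[0,0,0.4,0,0,0,0.8,0,0,0,0.8,0,0,0,0.8,0,0,0,0.8,0,0,0,0.8,0,0,0,0.8,0,0,0,0.8,0,0,0,0.8,0], fingers=0, newtons=25)

```text
clock: 4.9
tcp_pos: [0.4855, 0.3172, 0.0232]
orientation: [3.064, 0.693, -0.001]
contact_force: [-3.2, -3.3, 4.1]
grip_width: 0.0043
gripper_force: 24.9
```

The grip on the wall is good (4.3 mm, 25 N). Now I'll slide the dish across to a point 30 mm short of the seat.

Request:
move_arm(rows=[-0.3,0.5,-0.1,0,-1,1.6,-0.1,0,-2,3.2,-0.1,0,-3,4.8,-0.1,0,-4,6.4,-0.1,0,-5,8,-0.1,0,-6,9.6,-0.1,0,-7,11.2,-0.1,0,-8,12.9,-0.1,0,-8,12.9,-0.1,0], newtons=40)

```text
clock: 6.15
tcp_pos: [0.4689, 0.1637, 0.0241]
orientation: [3.063, 0.687, -0.002]
contact_force: [-1.1, -0.5, -2.7]
grip_width: 0.0036
gripper_force: 42.6
```

Request:
move_arm(rows=[-0.3,0.5,0,0,-1,1.6,0,0,-2,3.2,0,0,-3,4.8,0,0,-4,6.4,0,0,-5,8,0,0,-6,9.6,0,0,-7,11.2,0,0,-8.1,13,0,0,-8.1,13,0,0])

```text
clock: 7.4
tcp_pos: [0.4511, 0.0112, 0.0241]
orientation: [3.064, 0.685, -0.003]
contact_force: [0.3, -0.9, -3.4]
grip_width: 0.0034
gripper_force: 42.6
```

```bash
python3 - <<'E'
from h import *
o=r.get_obs();p=r.camera_params("wrist");f=r.grab_frame("wrist");cv2.imwrite("pics/w2.png",f);g=r.grab_frame("top");cv2.imwrite("pics/t2.png",g)
print(o["tcp_pos"],o["contact_force"])
cr=g[160:290,300:450];a=cv2.resize(cr,(600,520),interpolation=2);cv2.imwrite("pics/c2.png",np.hstack([cv2.resize(f[:, :],(0,0),fx=.6,fy=.6)[:288],cv2.resize(cr,(332,288),interpolation=2)]))
np.save("w2.npy",p["world_from_camera"])
pt=r.camera_params("top");g=g.astype(int);m=(g[...,0]-g[...,2])>15;k=np.zeros_like(m);k[200:300,310:420]=m[200:300,310:420]
c=big(k)[0];print(cv2.boundingRect(c));el=cv2.fitEllipse(cv2.convexHull(c));print(el,onz(pt,el[0],.016))
E
```

```text
[0.45107967 0.01120712 0.02411841] [ 0.26228697 -0.90686237 -3.35460852]
(354, 227, 39, 45)
((374.5027160644531, 246.3546142578125), (30.508573532104492, 52.1635627746582), 149.7888641357422) [ 0.50667137 -0.08429125  0.016     ]
```

View pics/c2.png

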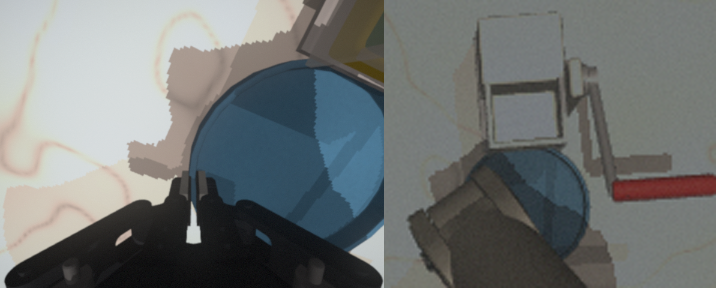

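The dish is partly under the lip, with its right edge at about pixel (391,247) in the top view. I'll fit a circle of known 80 mm radius to the visible rim arcs to check its centre.

```bash
cat >> h.py <<'E'
from scipy.optimize import least_squares
def rimfit(p,f,c0,tol=.006):
    f=f.astype(int);m=(f[...,0]-f[...,2])>15
    pts=np.vstack([c.reshape(-1,2) for c in big(m)[:4]]).astype(float)
    W=np.array([onz(p,u,.021)[:2] for u in pts])
    # only horizon-side outer rim arcs, within tol of the predicted circle
    c=np.array(c0)
    for t in (2*tol,tol,.003):
        k=abs(np.hypot(*(W-c).T)-.08)<t;c=least_squares(lambda c:np.hypot(*(W[k]-c).T)-.08,c,loss="soft_l1",f_scale=.001).x
    a=np.degrees(np.arctan2(*(W[k]-c).T[::-1]));return c,k.sum(),np.histogram(a,12,(-180,180))[0],np.std(np.hypot(*(W[k]-c).T)-.08)
E
python3 - <<'E'
from h import *
pw=r.camera_params("wrist");pw["world_from_camera"]=np.load("w2.npy")
for p,n in((pw,"w2"),(r.camera_params("top"),"t2")):print(rimfit(p,cv2.imread(f"pics/{n}.png"),(.4845,-.0585)))
# magazine/lip edges in the wrist picture, enlarged
f=cv2.imread("pics/w2.png");cv2.imwrite("pics/w2c.png",cv2.resize(f[0:160,430:640],None,fx=3.5,fy=3.5,interpolation=2))
E
```

```text
(array([ 0.49081597, -0.05441038]), np.int64(511), array([  0,   1,  72,   0,   0,   0,   0, 125, 159,  96,  58,   0]), np.float64(0.0007934227791455537))
(array([ 0.4784918, -0.052096 ]), np.int64(49), array([ 0,  0,  3, 26,  4, 11,  5,  0,  0,  0,  0,  0]), np.float64(0.001710050751559305))
```

View pics/w2c.png

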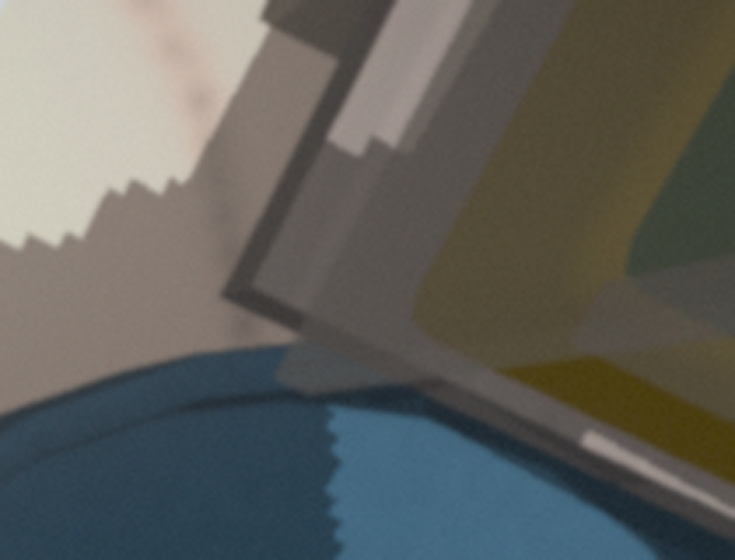

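The crop shows the lip's front-left corner. Its upper edge is at about pixel (502,82) and its lower edge at (494,84). I'll use this to refine the dispenser pose.

```bash
python3 - <<'E'
from h import *
p=r.camera_params("wrist");p["world_from_camera"]=np.load("w2.npy")
q=lambda x,y:(430+x/3.5,y/3.5)
print("lip corner",onz(p,q(253,289),.034),onz(p,q(224,295),.028))
a=onz(p,q(253,289),.034);b=onz(p,q(335,142),.034);print("left edge yaw",np.degrees(np.arctan2((b-a)[1],(b-a)[0])))
a=onz(p,q(224,295),.028);b=onz(p,q(337,65),.028);print("left lower edge yaw",np.degrees(np.arctan2((b-a)[1],(b-a)[0])),b)
E
```

```text
lip corner [ 0.55653019 -0.00260079  0.034     ] [ 0.5569562  -0.00264173  0.028     ]
left edge yaw 0.6021907093849543
left lower edge yaw 3.825388197557054 [ 0.57766392 -0.00125711  0.028     ]
```

Request:
move_arm(rows=[0.3,0.15,0,0,0.7,0.33,0,0,1.1,0.5,0,0,1.4,0.65,0,0,1.65,0.78,0,0,1.8,0.85,0,0,1.9,0.9,0,0,1.9,0.9,0,0])

```text
clock: 8.5
tcp_pos: [0.4731, 0.0145, 0.0243]
orientation: [3.064, 0.693, 0.0]
contact_force: [0.1, -1.1, -3.4]
grip_width: 0.0039
gripper_force: 42.5
```

```bash
python3 - <<'E'
from h import *
o=r.get_obs();p=r.camera_params("wrist");f=r.grab_frame("wrist");cv2.imwrite("pics/w3.png",f)
print(o["tcp_pos"],o["orientation"],rimfit(p,f,(.513,-.0544)))
E
```

```text
[0.47308553 0.01448016 0.02431743] [3.06419081e+00 6.92791157e-01 3.29838274e-04] (array([ 0.51332919, -0.05106565]), np.int64(493), array([  0,   1,  71,   0,   0,   0,   0, 103, 141, 109,  68,   0]), np.float64(0.0007710653623816923))
```

The dish is about 3.4 mm left of centre and slightly lifted. I'll shift it right, lower it, then press it gently into the foot.

Request:
move_arm(rows=[-0.08,0.18,0.05,0,-0.15,0.34,0.1,0,-0.15,0.34,0.1,0,-0.05,0.38,0.1,0,0.03,0.42,0.1,0,0.1,0.45,0.1,0,0.1,0.45,0.1,0,0.1,0.45,0.1,0])

```text
clock: 9.55
tcp_pos: [0.4741, 0.011, 0.0232]
orientation: [3.064, 0.693, -0.005]
contact_force: [-6.3, 1.5, 5.2]
grip_width: 0.0033
gripper_force: 43.6
```

```bash
python3 - <<'E'
from h import *
o=r.get_obs();p=r.camera_params("wrist");f=r.grab_frame("wrist");cv2.imwrite("pics/w4.png",f)
print(o["tcp_pos"],rimfit(p,f,(.514,-.0544)))
E
```

```text
[0.47410617 0.01100326 0.02323503] (array([ 0.51515305, -0.05413453]), np.int64(512), array([  0,   2,  69,   0,   0,   0,   0,  98, 168, 106,  69,   0]), np.float64(0.0008142421289548758))
```

The force is -6.3 N in x and the commanded motion is blocked by 1.8 mm, so the rim is on the foot, centred within 0.5 mm. I'll release and rise.

Request:
move_arm(rows=[0,0,0,0,0,0,0,0,0,0,0,0,0,0,0,0,0,0,-1.5,0,0,0,-4,0,0,0,-8,0,-1,0,-12,0,-3,-2,-16,0,-4,-3,-18,0], fingers=0.4)

```text
clock: 10.85
tcp_pos: [0.4263, 0.0214, 0.206]
orientation: [3.063, 0.694, 0.004]
contact_force: [0.7, 0.5, 0.3]
grip_width: 0.0344
gripper_force: 0.0
```

```bash
python3 - <<'E'
from h import *
o=r.get_obs();p=r.camera_params("wrist");f=r.grab_frame("wrist");cv2.imwrite("pics/w5.png",f)
print(o["tcp_pos"],o["qvel"].round(3),rimfit(p,f,(.514,-.0544)))
print(o["orientation"],o["joints"])
E
```

```text
[0.42631313 0.02138378 0.2059806 ] [ 0.105 -0.406 -0.118  0.045 -0.321  0.285  0.192] (array([ 0.51508481, -0.05381628]), np.int64(366), array([41, 42, 36, 44, 14,  0,  0, 27, 40, 47, 42, 33]), np.float64(0.0007962575413685815))
[3.06277418 0.69364554 0.0041563 ] [ 0.39201517  0.16540395 -0.63663625  2.12757244  0.12880693  0.88203465
 -1.44530119]
```

View pics/w5.png

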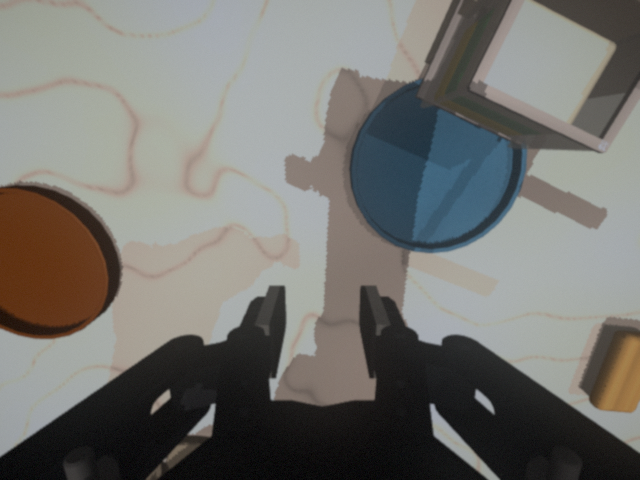

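The released dish sits at (0.515, -0.054), touching the foot and centred. Next I'll rise, turn the tool so the fingers close along the dispenser's x, and move over the handle.

Request:
move_arm(rows=[0,0,-5,-5,0,0,-10,-14,0,2,-13.5,-23,-0.5,6,-13.5,-32,-1,10,-13.5,-41,-1.7,14,-13.5,-50,-2.3,18,-13.5,-59,-3,22.5,-13.5,-67,-3,22.5,-13.5,-67,-3,22.5,-13.5,-67], fingers=0.9)

```text
clock: 12.15
tcp_pos: [0.4963, -0.1945, 0.3383]
orientation: [-2.173, -2.268, -0.001]
contact_force: [0.5, 0.7, 0.1]
grip_width: 0.0766
gripper_force: 0.0
```

```bash
python3 - <<'E'
from h import *
o=r.get_obs();p=r.camera_params("wrist");f=r.grab_frame("wrist");cv2.imwrite("pics/w6.png",f)
o=r.get_obs();M=R.from_rotvec(o["orientation"]).as_matrix();print(o["tcp_pos"],o["qvel"].round(3),"tool y",np.degrees(np.arctan2(M[1,1],M[0,1])),o["joints"].round(2))
g=f.astype(int);m=(g[...,2]-np.maximum(g[...,0],g[...,1]))>45;c=big(m)[0];rc=cv2.minAreaRect(c);b=cv2.boxPoints(rc)
W=np.array([onz(p,u,.246) for u in b]);print(rc,W.round(4),onz(p,rc[0],.246))
E
```

```text
[ 0.4963871  -0.19402281  0.33849022] [-0.007 -0.007 -0.003  0.004  0.001 -0.002  0.003] tool y 2.5221250135461335 [ 0.71  0.2  -0.52  1.75  0.11  1.22  0.2 ]
((599.4999389648438, 297.0), (78.99998474121094, 167.99996948242188), -0.0) [[ 0.6844 -0.2929  0.246 ]
 [ 0.6524 -0.1615  0.246 ]
 [ 0.7049 -0.1593  0.246 ]
 [ 0.7456 -0.2903  0.246 ]] [ 0.69541473 -0.22094193  0.246     ]
```

View pics/w6.png

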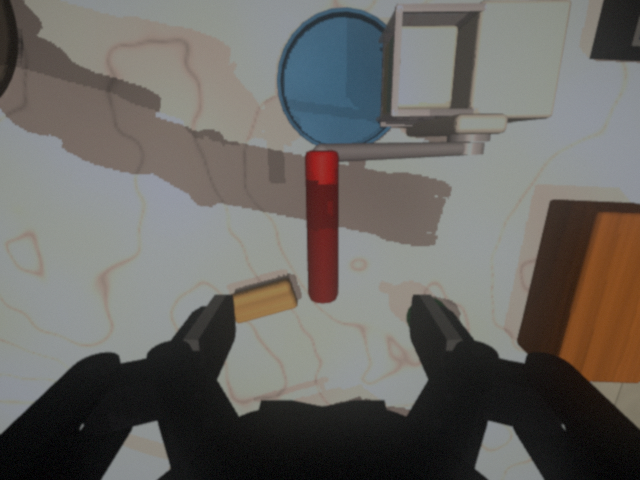

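The wrist view shows the red bar between columns 307 and 339, rows 150 to 302, parallel to the pads, with the dish at the dispenser. I'll compute the bar's axis from those edges.

```bash
python3 - <<'E'
from h import *
p=r.camera_params("wrist");f=cv2.imread("pics/w6.png").astype(int);m=(f[...,2]-np.maximum(f[...,0],f[...,1]))>30
for v in(180,220,260):
    u=np.nonzero(m[v,280:360])[0]+280;print(v,u.min(),u.max(),onz(p,((u.min()+u.max()+1)/2,v),.242))
print(onz(p,(322,150),.242),onz(p,(322,302),.242))
E
```

```text
180 306 337 [ 0.4934674  -0.14643296  0.242     ]
220 308 336 [ 0.49497676 -0.17336753  0.242     ]
260 309 336 [ 0.49659336 -0.20221585  0.242     ]
[ 0.49264024 -0.12736565  0.242     ] [ 0.49730288 -0.23484653  0.242     ]
```

Aligned within 0.5 mm. I'll descend around the bar and close.

Request:
move_arm(rows=[0,0,3,0,0,0,6,0,0,0,8.5,0,0,0,9.8,0,0,0,10.1,0,0,0,10.1,0])

```text
clock: 12.95
tcp_pos: [0.497, -0.195, 0.2381]
orientation: [2.172, 2.269, 0.001]
contact_force: [0.1, -0.2, -1.5]
grip_width: 0.0768
gripper_force: 0.0
```

Request:
move_arm(rows=[0,0,0,0,0,0,0,0,0,0,0,0,0,0,0,0,0,0,0,0,0,0,0,0], fingers=0, newtons=35)

```text
clock: 13.7
tcp_pos: [0.4964, -0.1954, 0.2376]
orientation: [2.173, 2.269, -0.001]
contact_force: [-2.5, 0.7, 5.3]
grip_width: 0.0207
gripper_force: 34.3
```

Request:
move_arm(rows=[0,-0.39,0.58,0,0,-0.75,1.18,0,0,-1.39,2.42,0,0,-1.93,3.71,0,0,-2.35,5.04,0,0,-2.65,6.4,0,0,-2.83,7.78,0,0,-2.89,9.18,0,0,-2.89,9.18,0,0,-2.89,9.18,0])

```text
clock: 14.95
tcp_pos: [0.4677, -0.1968, 0.1456]
orientation: [2.173, 2.269, -0.0]
contact_force: [-2.4, -0.5, 5.6]
grip_width: 0.0209
gripper_force: 39.3
```

Request:
move_arm(rows=[0,0.06,1.39,0,0,0.24,2.78,0,0,0.4,3.46,0,0,0.55,4.14,0,0,0.76,4.81,0,0,0.97,5.47,0,0,1.23,6.12,0,0,1.5,6.76,0,0,1.55,6.9,0,0,1.55,6.9,0])

```text
clock: 16.2
tcp_pos: [0.4793, -0.1962, 0.0753]
orientation: [-2.17, -2.264, 0.008]
contact_force: [-9.5, -1.2, 5.2]
grip_width: 0.021
gripper_force: 43.2
```

Request:
move_arm(rows=[0,0.05,0.12,0,0,0.1,0.22,0,0,0.1,0.22,0,0,0.1,0.22,0])

```text
clock: 16.7
tcp_pos: [0.4801, -0.1962, 0.0732]
orientation: [-2.17, -2.264, 0.008]
contact_force: [-10.8, -1.0, 6.3]
grip_width: 0.021
gripper_force: 43.3
```

```bash
python3 - <<'E'
from h import *
f=r.grab_frame("wrist");g=r.grab_frame("top");s=r.grab_frame("scene");o=r.get_obs();print(o["tcp_pos"],o["contact_force"],o["clock"])
cv2.imwrite("pics/c7.png",np.hstack([cv2.resize(f,(400,300)),cv2.resize(g[160:290,300:470],(392,300),interpolation=2)]))
E
```

```text
[ 0.48013282 -0.19618315  0.07324529] [-11.09128557  -0.36859331   7.76089769] 16.85
```

View pics/c7.png

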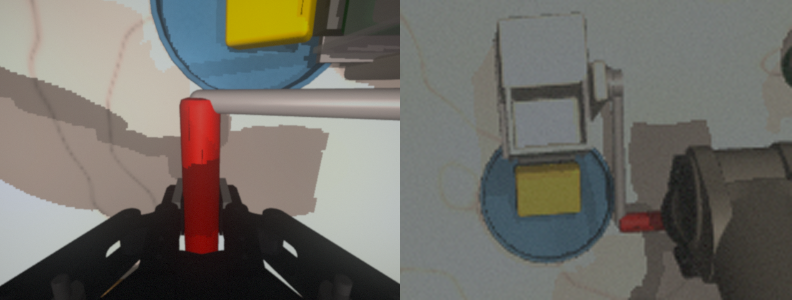

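The yellow bar lies flat in the dish. To be sure the lever is on its stop, I'll firm up the grip and press a few mm further along the arc, then locate the bar's end by triangulation.

Request:
move_arm(rows=[0,0,0,0,0,0,0,0,0,0.06,0.13,0,0,0.12,0.26,0,0,0.12,0.26,0,0,0.12,0.26,0], newtons=60)

```text
clock: 17.6
tcp_pos: [0.4811, -0.1961, 0.0705]
orientation: [-2.17, -2.264, 0.009]
contact_force: [-11.0, -1.0, 5.7]
grip_width: 0.021
gripper_force: 59.3
```

```bash
python3 - <<'E'
from h import *
T=r.camera_params("top");S=r.camera_params("scene")
g=r.grab_frame("top");s=r.grab_frame("scene");cv2.imwrite("pics/t8.png",g);cv2.imwrite("pics/s8.png",s)
o=np.array([.5893,-.0514,0]);c,sn=np.cos(np.radians(2.45)),np.sin(np.radians(2.45));M=np.array([[c,-sn,0],[sn,c,0],[0,0,1]])
for n,p,f in(("top",T,g),("scene",S,s)):
    f=f.astype(int);m=(f[...,2]-np.maximum(f[...,0],f[...,1]))>35
    for ph in(-20,-25,-30):
        a=np.radians(ph);X=lambda y:proj(p,o+M@np.array([.03-.16*np.cos(a),y,.15+.16*np.sin(a)]))
        print(n,ph,"inner end",X(-.072).round(1),"15mm out",X(-.087).round(1))
    q=X(-.085).astype(int);k=np.zeros_like(m);k[q[1]-25:q[1]+25,q[0]-25:q[0]+25]=m[q[1]-25:q[1]+25,q[0]-25:q[0]+25]
    ys,xs=np.nonzero(k);print(n,len(xs),"x",xs.min(),xs.max(),"y",ys.min(),ys.max(),"mean",xs.mean(),ys.mean())
    for x in range(xs.min(),xs.max()+1,3):print(x,ys[xs==x].min(),ys[xs==x].max(),end="; ")
    print()
E
```

```text
top -20 inner end [394.8 257.5] 15mm out [400.6 257.1]
top -25 inner end [394.  255.6] 15mm out [399.8 255.3]
top -30 inner end [393.2 253.4] 15mm out [399. 253.]
top 104 x 395 411 y 252 259 mean 402.1923076923077 255.64423076923077
395 255 256; 398 252 259; 401 252 259; 404 252 259; 407 253 258; 410 255 255; 
scene -20 inner end [268.2 255.7] 15mm out [263.4 257.5]
scene -25 inner end [269.4 260. ] 15mm out [264.6 261.9]
scene -30 inner end [270.7 264.4] 15mm out [266.  266.3]
scene 96 x 241 269 y 257 273 mean 257.5208333333333 263.9791666666667
241 268 273; 244 267 272; Traceback (most recent call last):
  File "<stdin>", line 12, in <module>
    return umr_minimum(a, axis, None, out, keepdims, initial, where)
ValueError: zero-size array to reduction operation minimum which has no identity
```

The images put the lever at about -24 to -25°, but the TCP is still creeping along, so the bar has slid in the pads a little. I'll grip harder and press on until the motion is blocked.

Request:
move_arm(rows=[0,0,0,0,0,0,0,0,0,0,0,0,0,0.15,0.2,0,0,0.3,0.4,0,0,0.4,0.5,0,0,0.4,0.5,0,0,0.4,0.5,0], newtons=110)

```text
clock: 18.7
tcp_pos: [0.4831, -0.1961, 0.0663]
orientation: [-2.169, -2.262, 0.014]
contact_force: [-21.1, 2.0, 22.8]
grip_width: 0.0197
gripper_force: 108.8
```

```bash
cat > lev.py <<'E'
from h import *
T=r.camera_params("top");S=r.camera_params("scene")
def bar(g,s):
    # bar axis direction is known: intersect its image with dispenser y = -0.085 plane in each view, via angle scan readout
    o=np.array([.5893,-.0514,0]);c,sn=np.cos(np.radians(2.45)),np.sin(np.radians(2.45));M=np.array([[c,-sn,0],[sn,c,0],[0,0,1]])
    for n,p,f in(("top",T,g),("scene",S,s)):
        f=f.astype(int);m=(f[...,2]-np.maximum(f[...,0],f[...,1]))>35;out=[]
        for y in(-.080,-.085,-.090):
            best=[]
            for ph in np.arange(-40,45,.25):
                a=np.radians(ph);u=proj(p,o+M@np.array([.03-.16*np.cos(a),y,.15+.16*np.sin(a)])).round().astype(int)
                if m[u[1],u[0]]:best.append(ph)
            out.append((min(best),max(best),np.mean(best)) if best else None)
        print(n,out)
E
python3 - <<'E'
from lev import *
g=r.grab_frame("top");s=r.grab_frame("scene");w=r.grab_frame("wrist");cv2.imwrite("pics/w9.png",w);o=r.get_obs()
print(o["tcp_pos"],o["contact_force"],o["clock"]);bar(g,s);print("before");bar(cv2.imread("pics/t8.png"),cv2.imread("pics/s8.png"));print("home");bar(cv2.imread("pics/top0.png"),cv2.imread("pics/scene0.png"))
E
```

```text
[ 0.48314129 -0.19603775  0.06627965] [-20.95479545   0.12449553  22.6778823 ] 18.85
top [(np.float64(-31.25), np.float64(28.5), np.float64(-0.6469465648854962)), (np.float64(-33.0), np.float64(26.5), np.float64(-4.0335820895522385)), (np.float64(-32.75), np.float64(22.75), np.float64(-7.276639344262295))]
scene [(np.float64(-30.0), np.float64(-22.25), np.float64(-26.125)), (np.float64(-29.25), np.float64(-22.75), np.float64(-26.0)), (np.float64(-29.75), np.float64(-23.0), np.float64(-26.375))]
before
top [(np.float64(-29.25), np.float64(26.75), np.float64(-0.7697368421052632)), (np.float64(-33.0), np.float64(25.0), np.float64(-4.706325301204819)), (np.float64(-32.75), np.float64(21.0), np.float64(-8.659090909090908))]
scene [(np.float64(-27.75), np.float64(-21.0), np.float64(-24.375)), (np.float64(-28.0), np.float64(-21.5), np.float64(-24.75)), (np.float64(-27.5), np.float64(-20.75), np.float64(-24.125))]
home
top [(np.float64(30.25), np.float64(40.25), np.float64(35.25)), (np.float64(30.0), np.float64(40.0), np.float64(35.0)), (np.float64(29.75), np.float64(41.0), np.float64(35.375))]
scene [(np.float64(24.0), np.float64(44.75), np.float64(34.375)), (np.float64(25.25), np.float64(44.75), np.float64(35.0)), (np.float64(24.5), np.float64(44.75), np.float64(34.625))]
```

Force has risen to about 30 N along the arc and the lever reads -26° by image, so it's on the stop. Now I'll ease it back slowly along the arc at about 20°/s.

Request:
move_arm(rows=[0,-0.35,0.02,0,0,-0.67,0,0,0,-0.82,-0.27,0,0,-0.95,-0.59,0,0,-1.21,-1.24,0,0,-1.43,-1.9,0,0,-1.63,-2.57,0,0,-1.79,-3.25,0,0,-1.93,-3.93,0])

```text
clock: 19.98
tcp_pos: [0.4706, -0.1967, 0.1068]
orientation: [2.173, 2.267, 0.001]
contact_force: [1.2, -1.2, 3.6]
grip_width: 0.0194
gripper_force: 107.1
```

```bash
python3 - <<'E'
from lev import *
g=r.grab_frame("top");s=r.grab_frame("scene");o=r.get_obs()
print(o["tcp_pos"],o["contact_force"],o["clock"]);bar(g,s)
E
```

```text
[ 0.47052    -0.19674639  0.10723706] [-0.35991517 -1.18365525  6.02263128] 20.075
top [(np.float64(-22.25), np.float64(19.25), np.float64(-1.5)), (np.float64(-22.0), np.float64(19.0), np.float64(-1.5)), (np.float64(-24.25), np.float64(18.75), np.float64(-2.75))]
scene [(np.float64(-15.0), np.float64(-8.0), np.float64(-11.5)), (np.float64(-15.5), np.float64(-7.25), np.float64(-11.375)), (np.float64(-15.5), np.float64(-7.75), np.float64(-11.625))]
```

Request:
move_arm(rows=[0,-0.11,-0.69,0,0,-0.18,-1.39,0,0,-0.23,-2.08,0,0,-0.24,-2.78,0,0,-0.23,-3.48,0,0,-0.18,-4.18,0,0,-0.11,-4.87,0,0,0,-5.56,0,0,0.14,-6.24,0,0,0.3,-6.92,0])

```text
clock: 21.32
tcp_pos: [0.4708, -0.1963, 0.1743]
orientation: [-2.169, -2.267, 0.005]
contact_force: [0.1, -6.1, -8.4]
grip_width: 0.0193
gripper_force: 107.4
```

Request:
move_arm(rows=[0,0.2,-0.67,0,0,0.42,-1.33,0,0,0.68,-1.98,0,0,0.96,-2.62,0])

```text
clock: 21.82
tcp_pos: [0.4782, -0.1959, 0.2005]
orientation: [-2.167, -2.264, 0.011]
contact_force: [-12.6, -3.3, 1.9]
grip_width: 0.0192
gripper_force: 107.6
```

```bash
python3 - <<'E'
from lev import *
g=r.grab_frame("top");s=r.grab_frame("scene");o=r.get_obs()
print(o["tcp_pos"],o["contact_force"],o["clock"]);bar(g,s)
E
```

```text
[ 0.47830183 -0.19584424  0.2007492 ] [-15.23494264  -2.45674008   6.27103382] 21.925
top [(np.float64(11.5), np.float64(28.5), np.float64(20.0)), (np.float64(6.25), np.float64(28.25), np.float64(18.34294871794872)), (np.float64(-21.75), np.float64(29.5), np.float64(9.394859813084112))]
scene [(np.float64(14.75), np.float64(28.0), np.float64(21.375)), (np.float64(14.25), np.float64(29.5), np.float64(21.875)), (np.float64(13.5), np.float64(28.5), np.float64(21.0))]
```

The lever lags by about 3° because the hard grip resists the bar's rotation. I'll relax the grip in steps.

Request:
move_arm(rows=[0,-0.2,0,0,0,-0.2,0,0], newtons=75)

```text
clock: 22.18
tcp_pos: [0.4783, -0.1959, 0.2009]
orientation: [-2.169, -2.268, 0.006]
contact_force: [-7.1, -4.0, 3.1]
grip_width: 0.0192
gripper_force: 107.6
```

Request:
move_arm(rows=[0,0,0,0,0,0,0,0], newtons=50)

```text
clock: 22.42
tcp_pos: [0.4783, -0.1958, 0.2009]
orientation: [-2.169, -2.268, 0.006]
contact_force: [-7.7, -2.8, 3.0]
grip_width: 0.0196
gripper_force: 107.7
```

Request:
move_arm(rows=[0,0,0,0,0,0,0,0], newtons=35)

```text
clock: 22.68
tcp_pos: [0.4783, -0.1958, 0.2009]
orientation: [-2.169, -2.267, 0.006]
contact_force: [-6.8, -3.6, 2.3]
grip_width: 0.0192
gripper_force: 107.8
```

```bash
python3 - <<'E'
from lev import *
g=r.grab_frame("top");s=r.grab_frame("scene");o=r.get_obs()
print(o["tcp_pos"],o["contact_force"],o["clock"]);bar(g,s)
E
```

```text
[ 0.47828546 -0.19584691  0.20088183] [-8.15620092 -3.82369126  2.15701223] 22.775
top [(np.float64(11.5), np.float64(28.5), np.float64(20.0)), (np.float64(11.0), np.float64(28.25), np.float64(19.625)), (np.float64(-21.75), np.float64(29.5), np.float64(12.623684210526315))]
scene [(np.float64(14.75), np.float64(28.0), np.float64(21.375)), (np.float64(14.25), np.float64(29.5), np.float64(21.875)), (np.float64(13.5), np.float64(28.5), np.float64(21.0))]
```

The gripper doesn't back off its force while closed on the bar, and opening it here could let the lever spring. I'll keep the grip and drive the lever home with the arm, slowly.

Request:
move_arm(rows=[0,0,-0.3,0,0,0.08,-0.61,0,0,0.26,-0.98,0,0,0.44,-1.36,0,0,0.64,-1.78,0,0,0.84,-2.21,0,0,1.06,-2.6,0,0,1.28,-3.02,0,0,1.45,-3.3,0,0,1.59,-3.6,0])

```text
clock: 24.02
tcp_pos: [0.4966, -0.1958, 0.238]
orientation: [2.178, 2.264, 0.001]
contact_force: [0.1, -4.3, -14.3]
grip_width: 0.0194
gripper_force: 97.9
```

```bash
python3 - <<'E'
from lev import *
g=r.grab_frame("top");s=r.grab_frame("scene");o=r.get_obs()
print(o["tcp_pos"],o["contact_force"],o["clock"]);bar(g,s)
E
```

```text
[ 0.49647841 -0.19584868  0.23763154] [-4.32844659 -4.72664442 -1.14525378] 24.125
top [(np.float64(28.75), np.float64(40.25), np.float64(34.5)), (np.float64(30.0), np.float64(41.0), np.float64(35.5)), (np.float64(29.75), np.float64(41.0), np.float64(35.375))]
scene [(np.float64(24.0), np.float64(44.75), np.float64(34.375)), (np.float64(25.25), np.float64(44.75), np.float64(35.0)), (np.float64(24.5), np.float64(44.75), np.float64(34.625))]
```

The handle reads exactly its original home angle. I'll nudge it against the home stop, then release and rise clear.

Request:
move_arm(rows=[0,0.05,-0.1,0,0,0.05,-0.1,0,0,0.05,-0.1,0])

```text
clock: 24.5
tcp_pos: [0.4965, -0.1958, 0.2378]
orientation: [-2.176, -2.265, 0.0]
contact_force: [-2.4, -4.8, -7.5]
grip_width: 0.0193
gripper_force: 98.8
```

Request:
move_arm(rows=[0,0,0,0,0,0,0,0,0,0,0,0,0,0,0,0,0,0,0,0], fingers=0.9)

```text
clock: 25.12
tcp_pos: [0.4972, -0.1951, 0.2385]
orientation: [2.172, 2.269, 0.0]
contact_force: [-0.2, -0.9, -0.3]
grip_width: 0.0773
gripper_force: 0.0
```

Request:
move_arm(rows=[0,0,-1,0,0,0,-3,0,0,0,-6,0,0,0,-9,0,0,0,-11,0,-4,-1,-13,0,-9,-2,-13,0,-13,-2,-13,0,-13,-2,-13,0,-13,-2,-13,0])

```text
clock: 26.38
tcp_pos: [0.483, -0.3251, 0.3687]
orientation: [-2.172, -2.27, -0.001]
contact_force: [0.6, 0.4, -0.1]
grip_width: 0.0767
gripper_force: 0.0
```

```bash
python3 - <<'E'
from lev import *
g=r.grab_frame("top");s=r.grab_frame("scene");o=r.get_obs()
print(o["tcp_pos"],o["contact_force"],o["clock"],o["grip_width"]);bar(g,s)
print(rimfit(T,g,(.515,-.054)))
f=g.astype(int);m=(np.minimum(f[...,1],f[...,2])-f[...,0])>40;k=np.zeros_like(m);k[225:275,330:400]=m[225:275,330:400]
rc=cv2.minAreaRect(big(k)[0]);print(rc,onz(T,rc[0],.03))
cv2.imwrite("pics/fin.png",np.hstack([cv2.resize(g[140:290,300:470],(400,353),interpolation=2),cv2.resize(s[200:340,220:420],(400,353),interpolation=2)]))
E
```

```text
[ 0.48318883 -0.32437094  0.36882329] [-0.89798968 -0.71925048  0.23642431] 26.475 0.07663044433778222
top [(np.float64(30.25), np.float64(40.25), np.float64(35.25)), (np.float64(30.0), np.float64(40.0), np.float64(35.0)), (np.float64(29.75), np.float64(41.0), np.float64(35.375))]
scene [(np.float64(24.0), np.float64(44.75), np.float64(34.375)), (np.float64(23.25), np.float64(44.75), np.float64(34.330357142857146)), (np.float64(24.5), np.float64(44.75), np.float64(34.625))]
(array([ 0.51600486, -0.05383693]), np.int64(96), array([14, 12, 15,  6,  2,  0,  0,  0,  7, 13, 12, 15]), np.float64(0.0012879430654153825))
((363.4965515136719, 239.95863342285156), (20.429189682006836, 26.574554443359375), 85.2363510131836) [ 0.52363033 -0.05392095  0.03      ]
```

View pics/fin.png

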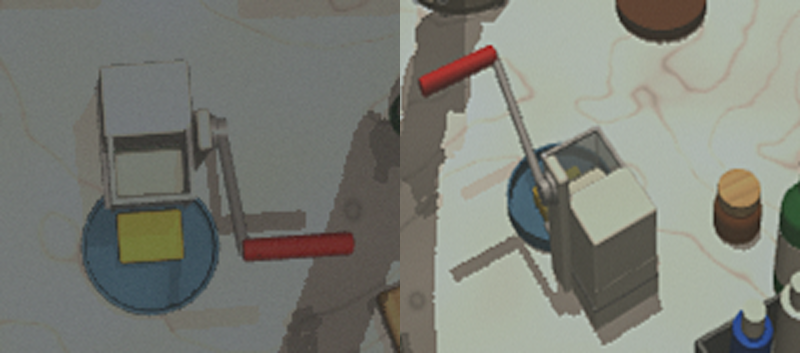

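The final picture shows the yellow bar flat in the dish under the lip, the white bar still in the magazine, the lever home and the bystanders in place.

```bash
python3 -c "
from bench import r
print(r.hand_in())"
```

```text
the job is handed in; nothing more can be done
None
```

The job is handed in at about 26 s: the dish is against the foot and centred to about 1 mm, the yellow bar lies flat in it, and the lever was pulled to its stop and eased home over about 5 s. The white bar shows in the magazine, the green one beneath it I couldn't see, and nothing else was touched.

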